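# Slide a decorated tile onto the banding wheel

## Robot

A 6-joint arm with a two-finger parallel gripper is mounted at the origin on the work surface. World frame = base frame: x ahead of the robot, y to its left, z up, the work surface at z = 0. Lengths are in m, angles in rad, forces in N, time in s.
With the tool pointing down it reaches from about 0.3 to 0.95 m from the base axis. Payload 3.1 kg.
Tool frame: the origin (TCP) lies midway between the tips of the shut fingers; the grasp point (between the pads) lies 19 mm behind it; z points along the fingers, y is the line along which they close (so a half turn about z gives the same grasp; the last joint's range is limited). The gripper opens to 85 mm and grips with 20 to 120 N. Pads are 22 mm wide; open, the fingers measure 114 mm over their backs; the gripper's body (76 mm by 85 mm) begins 54 mm behind the grasp point. The pads swing forward as they close: fully open they stand 13 mm farther back than shut.
Start: joints at [-1.402, 0.308, 1.634, -0, 1.2, -0.07], TCP at [0.148, -0.607, 0.231] pointing down, gripper open.
Joint ranges: [-3.06, 3.06], [-0.79, 1.96], [0.05, 2.63], [-1.19, 4.34], [0.05, 2.64], [-2.94, 2.94]. Speed limits (rad/s): [2.79, 2.79, 3.14, 3.14, 3.14, 3.14].

## Interface

Orientations are given as a rotation vector (axis times angle).
In Python, from workcell import status, optics, arm gives the robot as it stands. The module is installed in compiled form; this text tells all that it offers.
- The arm moves only by the tool drive_tool, never from a script. Its argument "motion" is a list of rows, each a list of 4 numbers: the shift along the world's x, y, z in m, then the turn about the world's z in degrees. In form: [[tx, ty, tz, turn], ...]. A call has exactly 8 rows; each row shifts and turns the commanded pose from where the row before left it; what a row does not reach is not made up. A row lasts 1/8 s, in which the tool goes at most 62.5 mm and 10.7 degrees, less where a joint would pass 70% of its speed; a pose out of reach is approached as far as the arm can. A call is refused whole if a number of a shift passes 0.0625 or a number of a turn 10.7, either way. A call with a gripper value outside its range is refused whole. "hand" is the closure, from 0 (fully open) to 1 (shut), set as the call begins (left out, the last holds). The fingers move at their own pace and stop on an object; "newtons" is the grip in N (left out, the last holds). Time passes only in rows, so rows that do not move let the fingers close, or fill a call up. It gives the time, the measured TCP pose, the force, the opening and the grip force at its end, in the units of the state.
- status.read_state(): the state, without advancing time (a new reading comes with each control period).
- optics.capture(name): name is "side" or "top" or "wrist"; returns the picture (480x640x3 uint8, red, green, blue); there is no depth.
- optics.get_calibration(name): a dict with "fx", "fy", "cx", "cy" (pixels), "k1" (the pictures are not rectified: a ray, as slopes to the right and down, at radius r is drawn at 1 + k1 r^2 times it, then the intrinsics apply), "cam_to_world" (4x4, takes a point from camera to world coordinates). Camera axes: x right, y up, looking along -z (the intrinsics and any distortion apply to the point x, -y, -z); pixel columns grow to the right and rows downward; lengths in m; the calibration is good to about 2 mm. A picture is of the moment at which its call begins: read the wrist's pose just before it. get_calibration takes no time and is no camera call; for the wrist camera it gives the pose at the moment of the call.
- arm.job_done(): hands the job in; it is judged then, once.
The state is a dict: "clock": time; "joint_pos": joint angles; "qd": joint speeds; "joint_efforts": joint torques, N m; "ee_pos": TCP position; "tool_rot": TCP orientation; "contact_force": force on the tool from outside, world axes, zero at the start; "moment": the same for the moment, N m; "width": finger opening in m; "gripper_force": force on a finger pad.
Only numpy, scipy, OpenCV 4.12 (cv2) and the standard library are available. Lean on these libraries where they do the work, as an engineer would, in place of code of your own. Each camera call takes 0.05 s, during which the arm holds its last target. There are 200 camera calls.

## Task

The lidded plum glaze pot stands in the tile's way on the raised plank board: slide it, without lifting it, onto the white marked disc so that it stands wholly inside the mark. Then slide the decorated tile across the board and over the gap onto the round metal banding wheel, without lifting it off, so that it rests centred and level on the wheel alone. Leave the green jar, the cup and the plum bowl where they are.

Things in the scene. Friction and masses are not known exactly. Their poses are not given: they have to be found in the camera images.
- board: Fixed raised wooden plank board, 310 mm along its x, 410 mm along its y, its flat top 72 mm above its origin (origin: centre of its underside, on the bench). Its +y edge (205 mm from the origin) faces the banding wheel. Nothing stands up from its top.
- wheel: Fixed banding wheel (turntable) beyond the board's +y edge: a flat aluminium disc 110 mm across on a slim stem; origin on its axis at the bench, disc top 70 mm above the origin (2 mm lower than the board). The disc turns stiffly about the vertical. Its axis is 87 to 97 mm beyond the board's edge, so there is a gap of 32 to 42 mm between board and disc.
- spot: The mark: a flat white painted disc 114 mm across on the near (robot) side of the board's top, flush with it; origin at its centre.
- pot: Lidded round glaze pot, plum with a black lid (lid fixed), standing on the board between tile and wheel: 92 mm across, straight-sided up to 48 mm, 78 mm high to the top of its small 28 mm wide lid knob. Origin: centre of its underside. About 0.6 kg.
- tile: Square tile 140 x 140 x 16 mm, white face with pink discs, terracotta edges, lying face up on the board at the end away from the wheel, sides nearly along the board's. Origin: centre of its underside; z up through the face. About 0.6 kg. It overhangs the wheel's disc by 15 mm at the middle of each side when centred.
- jar: Green glass jar with yellow cap, 66 mm across, 70 mm high, standing on the board beside the mark. Origin: centre of its underside. To be left alone.
- cup: Blue cup, 68 mm across, 75 mm high, on the bench near the wheel, on the robot's side of it. Origin: centre of its underside. To be left alone.
- bowl_plum: Plum bowl 170 mm across, 60 mm high, on the bench to the left. Origin: centre of its underside. To be left alone.
Things that resemble listed ones, but are neither listed nor needed, are in the scene too. What is shaped like the pot but brown or turquoise is not meant.

How it is judged:
On the way, in this order (a step that is already met when the one before it is completed fails the run):
1. the pot stands inside the white mark (horizontal distance between pot and spot below 0.012 m and angle between pot's own z axis and vertical below 0.06 rad and linear speed of pot below 0.02 m/s), for 0.2 s.
2. the tile rests centred on the wheel alone (horizontal distance between tile and wheel below 0.015 m and contact force between tile and wheel above 1 N and contact force between tile and board below 0.2 N), for 0.2 s.
At the end, for the whole second after the job is handed in: The tile lies still and level, face up, on the wheel's disc, its centre within 15 mm of the wheel's axis, not touching the board; the pot stands upright and still on the board within 12 mm of the centre of the white mark (wholly inside it) (all of step 1 and all of step 2 and angle between tile's own z axis and vertical below 0.06 rad and z of tile in the frame of wheel between 0.066 and 0.075 m and linear speed of tile below 0.02 m/s and z of pot in the frame of board between 0.066 and 0.078 m).
It fails at once if the pot was lifted more than 10 mm off the board (z of pot in the frame of board above 0.082 m).
It fails at once if the pot was tipped (angle between pot's own z axis and vertical above 0.35 rad).
It fails at once if the tile was lifted more than 15 mm (z of tile in the frame of board above 0.087 m).
It fails at once if the green jar was displaced by more than 20 mm (distance of jar from where it was at the start of the episode above 0.02 m).
It fails at once if the cup or the plum bowl was displaced by more than 20 mm (distance of any of cup, bowl_plum from where it was at the start of the episode above 0.02 m).
It also fails if it takes over 69 s, if anything falls off the work surface, if the arm or the gripper's body presses on something with over 40 N, if the wrist force passes 120 N, or if a joint passes its speed limit or range.

## Working session

There is one attempt and no reset: what is moved stays moved. The work goes in short steps, Python scripts to look and compute and a tool call to move; the robot and the scene stay as the last step left them, time stands still between calls to the robot, and variables do not carry over. Pictures are saved under pics/ and viewed, at most 10 in all, crops included, and the job is handed in when it is done.

Besides the shell and the picture viewer there is one more tool, called by a JSON object that holds its "name" and its "arguments", one argument or row to a line. drive_tool: Moves the arm, as the interface text tells. Its arguments: {"type":"object","properties":{"motion":{"type":"array","items":{"type":"array","items":{"type":"number"}}},"hand":{"type":"number"},"newtons":{"type":"number"}},"required":["motion"]}

```bash
mkdir -p pics
cat > h.py <<'E'
import numpy as np, cv2
from workcell import status, optics, arm
def ray(c,u,v):
    p=np.array([[(u-c['cx'])/c['fx'],(v-c['cy'])/c['fy']]])[0]
    q=p.copy()
    for _ in range(20): q=p/(1+c['k1']*(q@q))
    T=np.array(c['cam_to_world']); d=T[:3,:3]@np.array([q[0],-q[1],-1]); return T[:3,3],d
def onz(c,u,v,z):
    o,d=ray(c,u,v); return o+d*(z-o[2])/d[2]
def proj(c,P):
    T=np.array(c['cam_to_world']); x=T[:3,:3].T@(np.asarray(P,float)-T[:3,3]); q=np.array([x[0],-x[1]])/-x[2]; q=q*(1+c['k1']*(q@q))
    return q*[c['fx'],c['fy']]+[c['cx'],c['cy']]
def snap(n,f):
    c=optics.get_calibration(n); im=optics.capture(n); cv2.imwrite('pics/'+f+'.png',cv2.cvtColor(im,cv2.COLOR_RGB2BGR)); return im,c
E
python3 - <<'E'
from h import *
for n in('top','side'):
    im,c=snap(n,n+'0'); print(n,np.round(np.array(c['cam_to_world'])[:3],3).tolist(),c['fx'],c['k1'])
s=status.read_state(); print(s)
E
```

```text
top [[-0.026, 0.995, -0.096, 0.308], [-0.999, -0.024, 0.025, 0.055], [0.023, 0.097, 0.995, 1.324]] 560.0058361283412 0.05480745368815139
side [[-0.827, 0.39, -0.405, -0.067], [-0.562, -0.573, 0.596, 0.744], [-0.0, 0.721, 0.693, 0.912]] 580.5763389917323 -0.13980390081500155
{'clock': 0.1, 'joint_pos': array([-1.40166196e+00,  3.08952070e-01,  1.63504398e+00,  1.60251448e-05,
        1.19971303e+00, -6.97023707e-02]), 'qd': array([-0.0014203 , -0.00267261, -0.00182291, -0.00089641, -0.00092013,
       -0.00062992]), 'joint_efforts': array([ 2.98126779e-04, -4.16406548e+01, -2.77645200e+01, -1.27232815e-04,
        4.03041151e-03,  5.19145857e-06]), 'ee_pos': array([ 0.14770911, -0.60653012,  0.23014794]), 'tool_rot': array([-3.11712012e+00, -3.74011821e-01,  1.41696052e-04]), 'contact_force': array([-0.3282835 ,  0.52843397,  0.03797919]), 'moment': array([ 0.01499082,  0.00538159, -0.04113975]), 'gripper_force': 0.0, 'width': 0.08551144170005343}
```

View pics/top0.png

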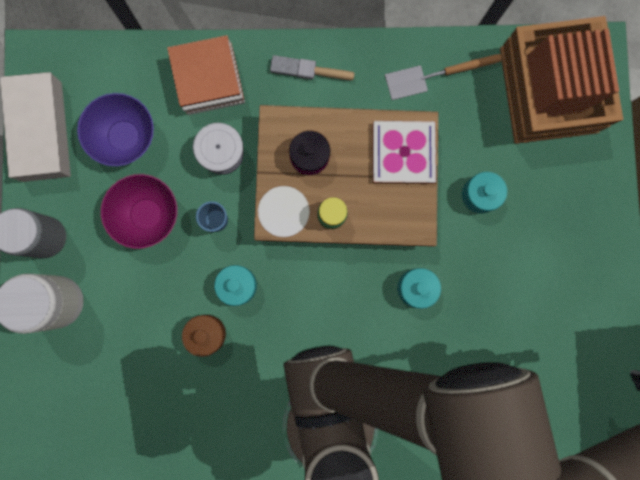

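View pics/side0.png

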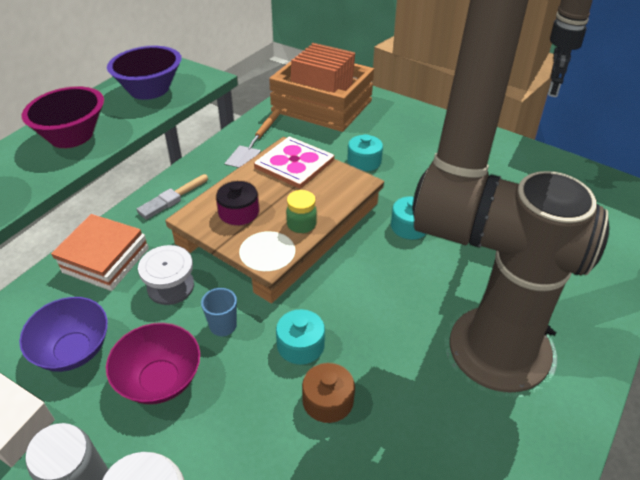

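The top view shows the pot at (310,152), tile (405,152), mark (284,212), jar (333,212) and wheel (218,147). Up in the picture is world +x and left is +y. The side view confirms the layout. Next I measure.

```bash
cat > m.py <<'E'
from h import *
def big(m,roi):
    z=np.zeros_like(m); x0,y0,x1,y1=roi; z[y0:y1,x0:x1]=m[y0:y1,x0:x1]
    cs,_=cv2.findContours(z,cv2.RETR_EXTERNAL,cv2.CHAIN_APPROX_NONE); return max(cs,key=cv2.contourArea)
def pts(c,cn,z): return np.array([onz(c,u,v,z)[:2] for u,v in cn.reshape(-1,2)])
def circ(P): 
    A=np.c_[2*P,np.ones(len(P))]; s=np.linalg.lstsq(A,(P**2).sum(1),rcond=None)[0]; return np.round([s[0],s[1],np.sqrt(s[2]+s[:2]@s[:2])],4)
def rect(P):
    r=cv2.minAreaRect((P*1000).astype(np.float32)); return np.round(r[0],1),np.round(r[1],1),round(r[2],2)
E
python3 - <<'E'
from m import *
def go(n,im,c,rois):
    hsv=cv2.cvtColor(im,cv2.COLOR_RGB2HSV); H,S,V=[hsv[...,i].astype(int) for i in range(3)]
    U=lambda b:(b*255).astype(np.uint8)
    notgreen=U(~((H>60)&(H<90)&(S>80)))
    white=U((S<60)&(V>120))
    print(n,'spot',circ(pts(c,cv2.convexHull(big(white,rois['spot'])),.072)))
    print(' wheel',circ(pts(c,cv2.convexHull(big(U((S<70)&(V>95)),rois['wheel'])),.070)))
    t=big(U(((S<60)&(V>120))|((H>150)&(H<172)&(V>120)&(S>60))|((H>110)&(H<150)&(S>40))),rois['tile']); print(' tile',rect(pts(c,t,.088)))
    k=big(U((V<45)|((H>135)&(H<178)&(S>90)&(V<140))),rois['pot'])
    P=pts(c,k,.12); print(' pot z.12',circ(P),rect(P), cv2.boundingRect(k))
    j=big(U((H>22)&(H<35)&(S>150)&(V>110)),rois['jar']); print(' jar cap',circ(pts(c,cv2.convexHull(j),.142)))
    if n=='top':
        b=big(U((H>5)&(H<25)&(S>60)|(V<45)|((H>135)&(H<178))|white.astype(bool)|((H>22)&(H<35))),(250,100,450,255)); print(' board',rect(pts(c,b,.072)))
        cu=big(U((H>95)&(H<120)&(S>60)),(190,198,232,238)); print(' cup',circ(pts(c,cv2.convexHull(cu),.075)))
ims={n:(cv2.cvtColor(cv2.imread(f'pics/{n}0.png'),cv2.COLOR_BGR2RGB),optics.get_calibration(n)) for n in('top','side')}
go('top',*ims['top'],dict(spot=(255,180,312,240),wheel=(190,120,250,174),tile=(368,115,440,188),pot=(285,125,336,180),jar=(316,195,352,230)))
go('side',*ims['side'],dict(spot=(238,228,298,275),wheel=(130,240,200,300),tile=(250,130,340,188),pot=(212,178,264,226),jar=(280,185,322,218)))
s=status.read_state()
im,c=ims['top']; cv2.imwrite('pics/c.png',cv2.cvtColor(cv2.resize(im[100:260,180:450],None,fx=2.9,fy=2.9,interpolation=cv2.INTER_CUBIC),cv2.COLOR_RGB2BGR))
E
```

```text
top spot [0.4886 0.0978 0.0586]
 wheel [0.6404 0.2432 0.0574]
 tile (array([ 615.4, -178.3]), array([142.9, 139.8]), 88.66)
 pot z.12 [0.6085 0.0396 0.0407] (array([608.4,  37. ]), array([83.2, 93.5]), 88.73) (290, 132, 39, 43)Traceback (most recent call last):
  File "<stdin>", line 17, in <module>
  File "<stdin>", line 12, in go
  File "m.py", line 4, in big
    cs,_=cv2.findContours(z,cv2.RETR_EXTERNAL,cv2.CHAIN_APPROX_NONE); return max(cs,key=cv2.contourArea)
                                                                             ~~~^^^^^^^^^^^^^^^^^^^^^^^^
ValueError: max() iterable argument is empty
```

Run:
```python
from m import *
for n,roi in(('top',dict(spot=(255,180,312,240),wheel=(190,120,250,174),tile=(368,115,440,188),pot=(285,125,336,180),jar=(316,195,352,230))),('side',dict(spot=(238,228,298,275),wheel=(130,240,200,284),tile=(250,130,340,188),pot=(212,178,264,226),jar=(280,185,322,218)))):
    im=cv2.cvtColor(cv2.imread(f'pics/{n}0.png'),cv2.COLOR_BGR2RGB); c=optics.get_calibration(n)
    hsv=cv2.cvtColor(im,cv2.COLOR_RGB2HSV); H,S,V=[hsv[...,i].astype(int) for i in range(3)]; U=lambda b:(b*255).astype(np.uint8)
    x0,y0,x1,y1=roi['jar']; print(n,'jar px',hsv[(y0+y1)//2,(x0+x1)//2],'lid px',hsv[152,310] if n=='top' else hsv[190,232])
    j=big(U((H>=22)&(H<38)&(S>100)&(V>90)),roi['jar']); print(' jar',circ(pts(c,cv2.convexHull(j),.142)))
    if n=='side':
        print(' spot',circ(pts(c,cv2.convexHull(big(U((S<60)&(V>120)),roi['spot'])),.072)))
        print(' wheel',circ(pts(c,cv2.convexHull(big(U((S<50)&(V>150)),roi['wheel'])),.070)))
        t=big(U(((S<60)&(V>120))|((H>150)&(H<172)&(V>120)&(S>60))),roi['tile']); print(' tile',rect(pts(c,t,.088)))
        k=big(U(V<45),roi['pot']); print(' lid',circ(pts(c,k,.124)),cv2.boundingRect(k))
    else:
        w=big(U((H>3)&(H<28)&(S>50)&(V>60)|(H>130)&(V<140)|(V<45)|(S<50)&(V>100)),(250,100,450,252)); P=pts(c,w,.072); print(' board',rect(P))
        cu=big(U((H>95)&(H<120)&(S>60)),(190,198,232,238)); print(' cup',circ(pts(c,cv2.convexHull(cu),.075)))
im=cv2.imread('pics/top0.png'); im2=cv2.imread('pics/side0.png')
a=cv2.resize(im[100:260,180:450],(790,468),interpolation=cv2.INTER_CUBIC)
cv2.imwrite('pics/c.png',a)
```

```text
top jar px [ 29 127 193] lid px [126  31  41]
 jar [ 0.4765 -0.0102  0.0306]
 board (array([568.4, -49. ]), array([412.9, 312.7]), 86.7)
 cup [0.4789 0.2582 0.0343]
side jar px [ 29 143 254] lid px [140  57  27]
 jar [ 0.4733 -0.0072  0.0356]
 spot [0.4911 0.0936 0.0581]
 wheel [0.6414 0.2413 0.056 ]
 tile (array([ 619. , -183.1]), array([142.5, 145.8]), 88.43)
 lid [0.6232 0.0325 0.0181] (226, 186, 18, 14)
```

View pics/c.png

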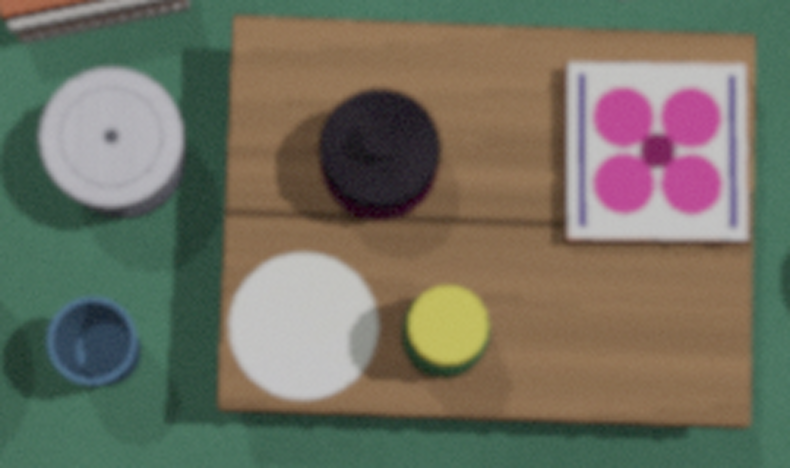

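The crop shows the lid centre at about (379,145), the wheel's centre dot at (111,136), the mark at (303,326) and the tile at (657,150). Moving above the pot.

{"name": "drive_tool", "arguments": {
  "motion": [
    [0.038, 0.053, 0.003, 6.4],
    [0.038, 0.053, 0.003, 6.4],
    [0.038, 0.053, 0.003, 6.4],
    [0.038, 0.053, 0.003, 6.4],
    [0.038, 0.053, 0.003, 6.4],
    [0.038, 0.053, 0.003, 6.4],
    [0.038, 0.053, 0.003, 6.4],
    [0.038, 0.053, 0.003, 6.4]
  ],
  "hand": 0,
  "newtons": 40
}}

```text
clock: 1.1
ee_pos: [0.4395, -0.1995, 0.2542]
tool_rot: [2.648, 1.69, -0.0]
contact_force: [0.1, -1.2, 0.5]
width: 0.0854
gripper_force: 0.0
```

{"name": "drive_tool", "arguments": {
  "motion": [
    [0.038, 0.053, 0.003, 6.4],
    [0.038, 0.053, 0.003, 6.4],
    [0.038, 0.053, 0.003, 6.4],
    [0.036, 0.053, 0.003, 5.9],
    [0, 0, 0, 0],
    [0, 0, 0, 0],
    [0, 0, 0, 0],
    [0, 0, 0, 0]
  ]
}}

```text
clock: 2.1
ee_pos: [0.5824, 0.0012, 0.2658]
tool_rot: [-2.224, -2.218, 0.0]
contact_force: [0.3, 0.0, 0.2]
width: 0.0854
gripper_force: 0.0
```

Run:
```python
from m import *
im,c=snap('wrist','w1'); s=status.read_state(); print(s['clock'],s['ee_pos'],s['tool_rot'],s['joint_pos'])
print(np.round(np.array(c['cam_to_world'])[:3],3).tolist())
for nm,P in dict(pot=(.612,.035,.15),spot=(.49,.096,.072),wheel=(.641,.242,.07)).items(): print(nm,proj(c,P))
```

```text
2.15 [0.58257142 0.00126614 0.26585076] [ 2.22408504e+00  2.21878580e+00 -2.56837959e-04] [-7.24952398e-02  1.96724188e-01  1.70124090e+00 -1.34841004e-04
  1.24372989e+00 -7.00664096e-02]
[[1.0, 0.003, 0.001, 0.582], [-0.003, 0.948, 0.317, 0.083], [-0.0, -0.317, 0.949, 0.408]]
pot [357.61258631 190.19280509]
spot [210.15660306 105.32686574]
wheel [390.58932961 -90.0699098 ]
```

View pics/w1.png

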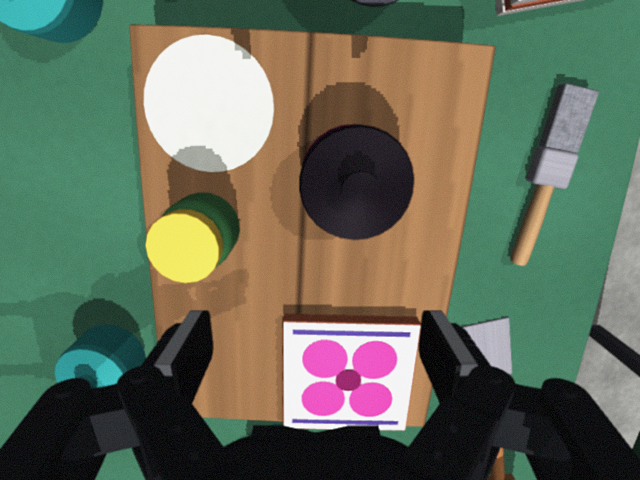

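The wrist view shows the knob at about (359,180), the lid circle centred at (357,182), the mark at (209,103), the tile centre at (348,380), and the board's +y edge running (131,25)-(494,46).

Run:
```python
from m import *
im=cv2.cvtColor(cv2.imread('pics/w1.png'),cv2.COLOR_BGR2RGB); c=optics.get_calibration('wrist')
hsv=cv2.cvtColor(im,cv2.COLOR_RGB2HSV); H,S,V=[hsv[...,i].astype(int) for i in range(3)]; U=lambda b:(b*255).astype(np.uint8)
print('spot',circ(pts(c,cv2.convexHull(big(U((S<40)&(V>200)),(138,30,280,175))),.072)))
k=cv2.convexHull(big(U((V<62)&(S<110)),(295,118,420,245)))
for z in(.12,.125,.13): print('lid',z,circ(pts(c,k,z)))
x=im[150:215,325:395].astype(int).sum(2); 
for z in(.138,.144,.15): print('knob',onz(c,359,180,z))
top=cv2.imread('pics/top0.png'); ct=optics.get_calibration('top')
print('top dot wheel',onz(ct,217.9,146.5,.07),'lid top',onz(ct,309.5,149.6,.122))
a,b=onz(c,131,25,.072),onz(c,494,46,.072); print('edge',a,b,np.degrees(np.arctan2(b[1]-a[1],b[0]-a[0])))
t=[onz(c,u,v,.088) for u,v in((283,321),(418,324))]; print('tile front',t)
print('tile centre',onz(c,348,380,.088))
g=cv2.resize(im[110:250,290:430],None,fx=4,fy=4,interpolation=cv2.INTER_CUBIC); cv2.imwrite('pics/k.png',cv2.cvtColor(cv2.convertScaleAbs(g,alpha=3),cv2.COLOR_RGB2BGR))
```

```text
spot [0.4882 0.0955 0.0571]
lid 0.12 [0.6143 0.0344 0.0454]
lid 0.125 [0.6138 0.0352 0.0446]
lid 0.13 [0.6132 0.0361 0.0438]
knob [0.61435401 0.04051728 0.138     ]
knob [0.61364207 0.04146358 0.144     ]
knob [0.61293012 0.04240988 0.15      ]
top dot wheel [0.63965121 0.24260519 0.07      ] lid top [0.61532357 0.03581865 0.122     ]
edge [0.42835222 0.1614069  0.072     ] [0.73324083 0.14424551 0.072     ] -3.2216306765571434
tile front [array([ 0.54908982, -0.10825029,  0.088     ]), array([ 0.68514142, -0.11240409,  0.088     ])]
tile centre [ 0.6162753  -0.18080425  0.088     ]
```

View pics/k.png

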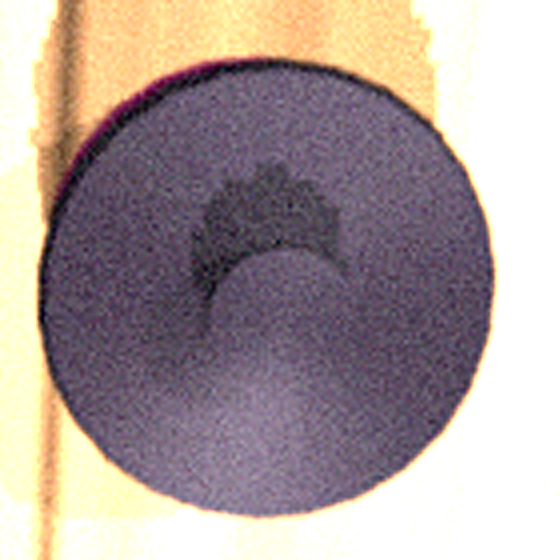

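The knob centre is consistent with the pot at (0.614, 0.0355). The mark is at (0.4885, 0.0955).

{"name": "drive_tool", "arguments": {
  "motion": [
    [0.031, 0.034, 0, 0],
    [0, 0, -0.033, 0],
    [0, 0, -0.033, 0],
    [0, 0, -0.033, 0],
    [0, 0, -0.033, 0],
    [0, 0, 0, 0],
    [0, 0, 0, 0],
    [0, 0, 0, 0]
  ]
}}

```text
clock: 3.15
ee_pos: [0.6157, 0.0363, 0.1361]
tool_rot: [2.22, 2.219, 0.004]
contact_force: [-1.0, -0.4, -0.4]
width: 0.0855
gripper_force: 0.0
```

{"name": "drive_tool", "arguments": {
  "motion": [
    [0, 0, 0, 0],
    [0, 0, 0, 0],
    [0, 0, 0, 0],
    [0, 0, 0, 0],
    [0, 0, 0, 0],
    [0, 0, 0, 0],
    [0, 0, 0, 0],
    [0, 0, 0, 0]
  ],
  "hand": 1,
  "newtons": 30
}}

```text
clock: 4.15
ee_pos: [0.6147, 0.0366, 0.1341]
tool_rot: [2.221, 2.22, 0.002]
contact_force: [3.2, 0.2, 0.3]
width: 0.0262
gripper_force: 29.5
```

{"name": "drive_tool", "arguments": {
  "motion": [
    [-0.005, 0.0025, 0, 0],
    [-0.01, 0.005, 0, 0],
    [-0.01, 0.005, 0, 0],
    [-0.01, 0.005, 0, 0],
    [-0.01, 0.005, 0, 0],
    [-0.01, 0.005, 0, 0],
    [-0.01, 0.005, 0, 0],
    [-0.01, 0.005, 0, 0]
  ]
}}

```text
clock: 5.15
ee_pos: [0.539, 0.0743, 0.1342]
tool_rot: [2.221, 2.22, 0.001]
contact_force: [4.7, -2.0, 3.6]
width: 0.0262
gripper_force: 29.9
```

{"name": "drive_tool", "arguments": {
  "motion": [
    [-0.01, 0.005, 0, 0],
    [-0.01, 0.005, 0, 0],
    [-0.01, 0.005, 0, 0],
    [-0.01, 0.005, 0, 0],
    [-0.01, 0.005, 0, 0],
    [-0.001, -0.003, 0, 0],
    [0, 0, 0, 0],
    [0, 0, 0, 0]
  ]
}}

```text
clock: 6.15
ee_pos: [0.4873, 0.0988, 0.1343]
tool_rot: [-2.22, -2.216, -0.005]
contact_force: [1.3, 6.0, 5.1]
width: 0.026
gripper_force: 30.2
```

Run:
```python
from m import *
s=status.read_state(); print(s['ee_pos'],s['contact_force'],s['width'])
im,c=snap('wrist','w2')
```

```text
[0.48727281 0.09879335 0.1343451 ] [1.34945254 6.0274756  5.08551386] 0.025969293101520526
```

View pics/w2.png

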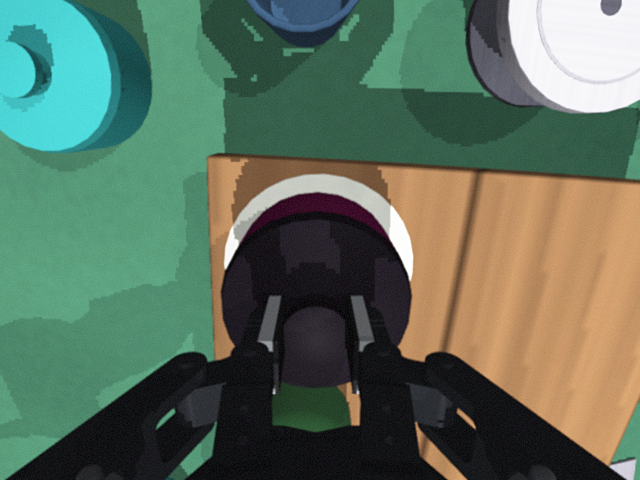

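The pot stands on the mark, its far rim just inside the white ring's far edge at (318,175). Releasing and rising.

{"name": "drive_tool", "arguments": {
  "motion": [
    [0, -0.002, 0, 0],
    [0, 0, 0, 0],
    [0, 0, 0, 0],
    [0, 0, 0, 0],
    [0, 0, 0, 0],
    [0, 0, 0, 0],
    [0, 0, 0, 0],
    [0, 0, 0, 0]
  ]
}}

```text
clock: 7.2
ee_pos: [0.4874, 0.0976, 0.1349]
tool_rot: [-2.22, -2.215, -0.006]
contact_force: [1.6, 9.0, 9.3]
width: 0.026
gripper_force: 30.4
```

{"name": "drive_tool", "arguments": {
  "motion": [
    [0, 0, 0, 0],
    [0, 0, 0, 0],
    [0, 0, 0, 0],
    [0, 0, 0, 0],
    [0, 0, 0.02, 0],
    [0, 0, 0.03, 0],
    [0, 0, 0.03, 0],
    [0, 0, 0.03, 0]
  ],
  "hand": 0
}}

```text
clock: 8.2
ee_pos: [0.4877, 0.0938, 0.2445]
tool_rot: [-2.222, -2.22, 0.001]
contact_force: [0.1, -0.0, -0.2]
width: 0.0851
gripper_force: 0.0
```

{"name": "drive_tool", "arguments": {
  "motion": [
    [0.01, -0.01, 0.03, 0],
    [0.02, -0.055, 0, 0],
    [0.02, -0.055, 0, 0],
    [0.02, -0.055, 0, 0],
    [0.02, -0.055, 0, 0],
    [0.02, -0.055, 0, 0],
    [0.02, -0.055, 0, 0],
    [0, -0.045, 0, 0]
  ]
}}

```text
clock: 9.2
ee_pos: [0.6186, -0.2934, 0.273]
tool_rot: [-2.222, -2.22, 0.0]
contact_force: [0.4, 0.5, -0.1]
width: 0.0851
gripper_force: 0.0
```

Run:
```python
from m import *
s=status.read_state(); print(s['clock'],s['ee_pos'],s['tool_rot'],s['width'])
im,c=snap('wrist','w3'); im2,c2=snap('top','t3')
print('turq',onz(c2,487,190,.06))
cv2.imwrite('pics/b.png',cv2.cvtColor(np.hstack([cv2.resize(im,(400,300)),cv2.resize(im2[100:260,190:403],(400,300))]),cv2.COLOR_RGB2BGR))
for n,f,z in(('wheel dot (w2 px)',0,0),): pass
for z,P in((.072,(.489,.0955)),(.127,(.489,.0955))): print(proj(c,(*P,z)),proj(c2,(*P,z)))
```

```text
9.2 [ 0.61858772 -0.29339762  0.27295913] [-2.22237761e+00 -2.21989914e+00  1.96816147e-05] 0.08507567473776077
turq [ 0.52780949 -0.3692814   0.06      ]
[ 144.54812729 -286.88370562] [284.19228325 210.7439458 ]
[ 119.16016586 -338.77083873] [283.29567935 207.09922077]
```

View pics/b.png

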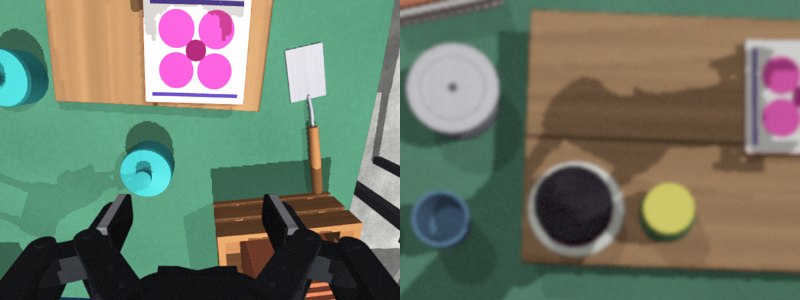

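The pot is centred in the white ring (right panel). The tile's rear edge runs from (145,101) to (250,108) in the half-size wrist panel, and the crate's near edge is at about (213,200). Measuring both.

Run:
```python
from m import *
c=optics.get_calibration('wrist'); c2=optics.get_calibration('top')
im=cv2.cvtColor(cv2.imread('pics/t3.png'),cv2.COLOR_BGR2RGB); hsv=cv2.cvtColor(im,cv2.COLOR_RGB2HSV); H,S,V=[hsv[...,i].astype(int) for i in range(3)]; U=lambda b:(b*255).astype(np.uint8)
k=cv2.convexHull(big(U(V<70),(262,188,308,236))); print('lid',circ(pts(c2,k,.122)),'spot',circ(pts(c2,cv2.convexHull(big(U((S<60)&(V>90)),(255,175,312,240))),.072)))
w=cv2.cvtColor(cv2.imread('pics/w3.png'),cv2.COLOR_BGR2RGB); hsv=cv2.cvtColor(w,cv2.COLOR_RGB2HSV); H,S,V=[hsv[...,i].astype(int) for i in range(3)]
t=big(U(((S<40)&(V>180))|(H>135)&(H<172)&(S>60)&(V>100)),(270,0,430,215)); P=pts(c,t,.088)
print('tile ymin',P[:,1].min(),'x',P[:,0].min(),P[:,0].max())
e=cv2.minAreaRect(t); print(cv2.boxPoints(e).tolist()); print([onz(c,u,v,.088).round(4).tolist() for u,v in cv2.boxPoints(e)])
print('crate',onz(c,340,322,.1),onz(c,530,313,.1))
```

```text
lid [0.4842 0.0983 0.0443] spot [0.4888 0.0974 0.0584]
tile ymin -0.2539903549303726 x 0.5763717637626686 0.6858284347370733
[[270.0, 0.0], [402.0, 0.0], [402.0, 166.0], [270.0, 166.0]]
[[0.5814, -0.1229, 0.088], [0.6858, -0.1232, 0.088], [0.6935, -0.254, 0.088], [0.5762, -0.2535, 0.088]]
crate [ 0.63993344 -0.40438175  0.1       ] [ 0.82958856 -0.39672043  0.1       ]
```

{"name": "drive_tool", "arguments": {
  "motion": [
    [-0.002, 0, -0.04, 0],
    [0, 0, -0.05, 0],
    [0, 0, -0.05, 0],
    [0, 0, -0.05, 0],
    [0, 0, -0.02, 0],
    [0, 0, 0, 0],
    [0, 0, 0, 0],
    [0, 0, 0, 0]
  ]
}}

```text
clock: 10.3
ee_pos: [0.618, -0.292, 0.0668]
tool_rot: [2.218, 2.218, 0.002]
contact_force: [-0.2, 0.6, -0.4]
width: 0.0857
gripper_force: 0.0
```

{"name": "drive_tool", "arguments": {
  "motion": [
    [0, 0.005, 0, 0],
    [0, 0.005, 0, 0],
    [0, 0.005, 0, 0],
    [0, 0.005, 0, 0],
    [0, 0.005, 0, 0],
    [0, 0.005, 0, 0],
    [0, 0.005, 0, 0],
    [0, 0.005, 0, 0]
  ]
}}

```text
clock: 11.3
ee_pos: [0.6161, -0.2513, 0.0638]
tool_rot: [2.221, 2.221, -0.001]
contact_force: [0.2, -2.2, -1.5]
width: 0.0854
gripper_force: 1.3
```

Run:
```python
from m import *
s=status.read_state(); print(s['clock'],s['ee_pos'],s['contact_force'])
im,c=snap('wrist','w4')
im2,c2=snap('side','s4')
cv2.imwrite('pics/b4.png',cv2.cvtColor(np.hstack([cv2.resize(im,(400,300)),cv2.resize(im2[80:260,180:420],(400,300))]),cv2.COLOR_RGB2BGR))
```

```text
11.3 [ 0.61611819 -0.25131986  0.06382237] [ 0.2341939  -2.19451051 -1.46530077]
```

View pics/b4.png

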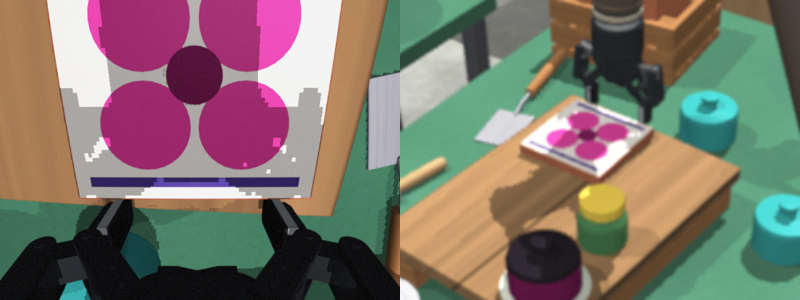

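Both fingers touch the tile's rear edge symmetrically, and the tile's centre mark is at about (194,75) in the half-size panel.

Run:
```python
from m import *
c=optics.get_calibration('wrist'); s=status.read_state()
w=cv2.cvtColor(cv2.imread('pics/w4.png'),cv2.COLOR_BGR2RGB); print('tile',onz(c,194.5*1.6,74.5*1.6,.088))
T=np.array(c['cam_to_world']).copy(); T[:3,3]+=np.array([.48727,.09879,.13435])-s['ee_pos']; c['cam_to_world']=T
print('wheel w2',onz(c,611,7,.07))
```

```text
tile [ 0.61418412 -0.16843576  0.088     ]
wheel w2 [0.64006716 0.23958569 0.07      ]
```

{"name": "drive_tool", "arguments": {
  "motion": [
    [0.0015, 0.015, 0, 0],
    [0.0015, 0.015, 0, 0],
    [0.0015, 0.015, 0, 0],
    [0.0015, 0.015, 0, 0],
    [0.0015, 0.015, 0, 0],
    [0.0015, 0.015, 0, 0],
    [0.0015, 0.015, 0, 0],
    [0.0015, 0.015, 0, 0]
  ]
}}

```text
clock: 12.4
ee_pos: [0.6282, -0.1301, 0.0639]
tool_rot: [2.222, 2.221, -0.0]
contact_force: [-0.3, -3.4, 1.0]
width: 0.0858
gripper_force: 1.8
```

{"name": "drive_tool", "arguments": {
  "motion": [
    [0.001, 0.015, 0, 0],
    [0.001, 0.015, 0, 0],
    [0.001, 0.015, 0, 0],
    [0.001, 0.015, 0, 0],
    [0.001, 0.015, 0, 0],
    [0.001, 0.015, 0, 0],
    [0.001, 0.015, 0, 0],
    [0.001, 0.015, 0, 0]
  ]
}}

```text
clock: 13.4
ee_pos: [0.6361, -0.0101, 0.0639]
tool_rot: [2.222, 2.221, -0.0]
contact_force: [-0.7, -5.0, 2.5]
width: 0.0853
gripper_force: 2.3
```

```bash
cat > t.py <<'E'
from m import *
import sys
n=sys.argv[1]; s=status.read_state(); w,c=snap('wrist',n)
h=cv2.cvtColor(w,cv2.COLOR_RGB2HSV).astype(int); H,S,V=h[...,0],h[...,1],h[...,2]
m=((H>135)&(H<175)&(S>100)).astype(np.uint8)*255
print(s['clock'],s['ee_pos'],s['contact_force'])
cs,_=cv2.findContours(m,cv2.RETR_LIST,cv2.CHAIN_APPROX_NONE)
for k in cs:
    if cv2.contourArea(k)>700:
        x,y,ww,hh=cv2.boundingRect(k); print((x,y,ww,hh),cv2.contourArea(k),circ(pts(c,cv2.convexHull(k),.087)))
E
python3 t.py w5
```

```text
13.4 [ 0.63612408 -0.01006656  0.06387261] [-0.65277324 -4.96122968  2.46195609]
(0, 11, 15, 127) 1137.0 [0.5032 0.0942 0.0388]
(140, 0, 342, 271) 68661.0 [0.634  0.0705 0.0595]
```

{"name": "drive_tool", "arguments": {
  "motion": [
    [0.0005, 0.014, 0, 0],
    [0.0005, 0.014, 0, 0],
    [0.0005, 0.014, 0, 0],
    [0.0005, 0.014, 0, 0],
    [0.0005, 0.014, 0, 0],
    [0.0005, 0.014, 0, 0],
    [0.0005, 0.014, 0, 0],
    [0.0005, 0.014, 0, 0]
  ]
}}

```text
clock: 14.45
ee_pos: [0.6403, 0.1019, 0.0641]
tool_rot: [2.222, 2.221, 0.001]
contact_force: [0.2, -3.3, -0.0]
width: 0.0855
gripper_force: 1.5
```

```bash
python3 t.py w6
python3 - <<'E'
from m import *
im,c=snap('side','s6'); w=cv2.cvtColor(cv2.imread('pics/w6.png'),cv2.COLOR_BGR2RGB)
cv2.imwrite('pics/b6.png',cv2.cvtColor(np.hstack([cv2.resize(w,(400,300)),cv2.resize(im[180:340,100:313],(400,300))]),cv2.COLOR_RGB2BGR))
E
```

```text
14.45 [0.64032982 0.1018772  0.06407482] [ 0.24772    -3.26028067 -0.04496471]
(0, 255, 68, 194) 8133.0 [0.4845 0.1006 0.0569]
(143, 0, 337, 271) 68073.5 [0.6386 0.1819 0.059 ]
```

View pics/b6.png

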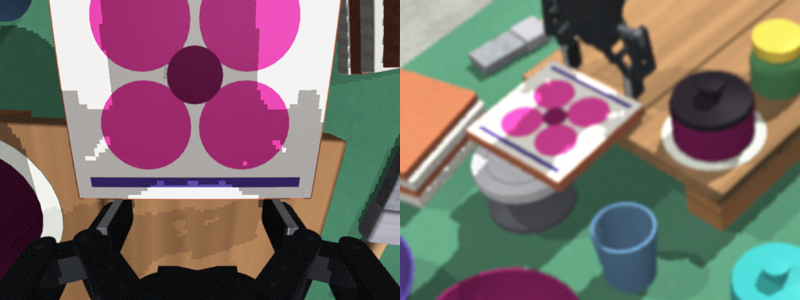

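The tile is crossing onto the disc with the fingers still against its rear edge and nothing else touched. About 56 mm remain.

{"name": "drive_tool", "arguments": {
  "motion": [
    [0.0, 0.009, 0, 0],
    [0.0, 0.009, 0, 0],
    [0.0, 0.009, 0, 0],
    [0.0, 0.008, 0, 0],
    [0.0, 0.007, 0, 0],
    [0.0, 0.006, 0, 0],
    [0.0, 0.005, 0, 0],
    [0, 0.003, 0, 0]
  ]
}}

```text
clock: 15.55
ee_pos: [0.64, 0.1573, 0.0637]
tool_rot: [-2.222, -2.221, 0.0]
contact_force: [-0.8, -2.7, -1.9]
width: 0.0853
gripper_force: 1.1
```

{"name": "drive_tool", "arguments": {
  "motion": [
    [0, 0, 0, 0],
    [0, 0, 0, 0],
    [0, -0.005, 0, 0],
    [0, -0.01, 0, 0],
    [0, -0.02, 0, 0],
    [0, -0.03, 0, 0],
    [0, -0.03, 0.03, 0],
    [0, -0.02, 0.05, 0]
  ]
}}

```text
clock: 16.55
ee_pos: [0.6376, 0.0391, 0.1419]
tool_rot: [-2.221, -2.216, 0.007]
contact_force: [0.6, -0.3, 0.2]
width: 0.0853
gripper_force: 0.0
```

```bash
python3 t.py w7
python3 - <<'E'
from m import *
im,c=snap('side','s7'); im2,c2=snap('top','t7')
for n,i,cc,roi in(('side',im,c,(110,215,230,300)),('top',im2,c2,(170,110,262,185))):
    hsv=cv2.cvtColor(i,cv2.COLOR_RGB2HSV).astype(int); H,S,V=hsv[...,0],hsv[...,1],hsv[...,2]
    m=((H>135)&(H<175)&(S>90)&(V>70)).astype(np.uint8)*255; z=np.zeros_like(m); x0,y0,x1,y1=roi; z[y0:y1,x0:x1]=m[y0:y1,x0:x1]
    p=np.argwhere(z)[:,::-1]; print(n,circ(pts(cc,cv2.convexHull(p.astype(np.int32)),.086)),p.mean(0),onz(cc,*p.mean(0),.086))
a=cv2.resize(im[160:340,90:330],(400,300)); b=cv2.resize(im2[90:250,180:393],(400,300))
cv2.imwrite('pics/b7.png',cv2.cvtColor(np.hstack([a,b]),cv2.COLOR_RGB2BGR))
E
```

```text
16.55 [0.63756849 0.0390718  0.14188752] [ 0.5766974  -0.29486563  0.20692476]
(2, 79, 132, 181) 6816.0 [0.4868 0.0962 0.0496]
side [0.6407 0.2388 0.0568] [164.21683876 258.20492454] [0.63930139 0.23970025 0.086     ]
top [0.639  0.2411 0.0567] [217.4188097  145.11315209] [0.63859557 0.24124755 0.086     ]
```

View pics/b7.png

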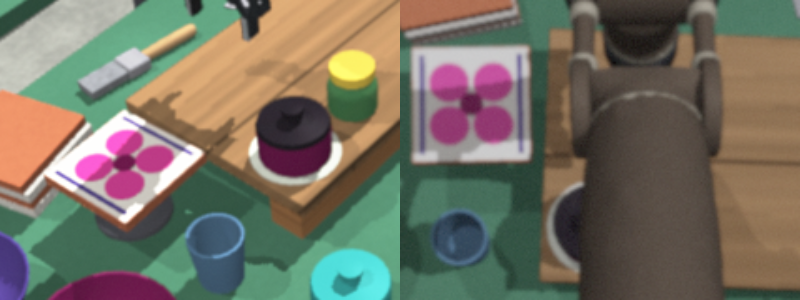

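The tile is on the disc, 2–3 mm off centre in both views and clear of the board. The pot is within a few millimetres of the mark's centre.

```bash
python3 -c "
from workcell import arm; print(arm.job_done())"
```

```text
the job is handed in; nothing more can be done
None
```

I handed the job in at about 17 s of the 69 s allowed: by the last pictures the tile rests on the wheel 2–3 mm off its axis, clear of the board, and the pot stands within about 5 mm of the mark's centre; the hand-in gave no verdict.

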